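Gauge the depth of a tuning slug in a filter housing

ROBOT

A 6-joint arm with a two-finger parallel gripper is mounted at the origin on the work surface. World frame = base frame: x ahead of the robot, y to its left, z up, the work surface at z = 0. Lengths are in m, angles in rad, forces in N, time in s.
With the tool pointing down it reaches from about 0.35 to 0.775 m from the base axis. Payload 5.5 kg.
Tool frame: the origin (TCP) lies midway between the tips of the shut fingers; the grasp point (between the pads) lies 19 mm behind it; x points along the fingers, y is the direction in which the jaws open and shut, and the axes are right-handed (so a half turn about x gives the same grasp; the last joint's range is limited). The gripper opens to 85 mm and grips with 20 to 120 N. Pads are 22 mm wide; open, the fingers measure 114 mm over their backs; the gripper's body (76 mm by 85 mm) begins 54 mm behind the grasp point. The pads swing forward as they close: fully open they stand 13 mm farther back than shut.
Start: joints at [1.079, 0.313, 0.046, 1.304, 0, 1.431], TCP at [0.198, 0.54, 0.231] pointing down, gripper open.
Joint ranges: [-2.76, 2.76], [-0.86, 1.69], [-1.03, 1.26], [-2.2, 2.34], [-1.47, 1.5], [-3.14, 3.14]. Speed limits (rad/s): [2.57, 2.57, 3.14, 3.14, 3.14, 3.14].

INTERFACE

Orientations are given as a unit quaternion [w, x, y, z].
In Python, from workcell import env, optics, order, models gives the robot as it stands. The module is installed in compiled form; this text tells all that it offers.
- The arm moves only by the tool servo_tool, never from a script. Its argument "moves" is a list of rows, each a list of 5 numbers: the shift along the tool's x, y, z in cm, then the turn about the tool's x in rad, then the closure, from -1 (fully open) to 1 (shut). A call has exactly 10 rows; each row shifts and turns the commanded pose from where the row before left it, along the tool's axes as they then stand; what a row does not reach is not made up. A row lasts 1/8 s, in which the tool goes at most 62.5 mm and 10.7 degrees, less where a joint would pass 70% of its speed; a pose out of reach is approached as far as the arm can. A call is refused whole if a number of a shift passes 6.25 or a number of a turn 0.188, either way. A call with a gripper value outside its range is refused whole. The fingers move at their own pace and stop on an object; "grip_force" is the grip in N (left out, the last holds). Time passes only in rows, so rows that do not move let the fingers close, or fill a call up. It gives the time, the measured TCP pose, the force and the opening at its end, in the units of the state.
- env.get_state(): the state, without advancing time (a new reading comes with each control period).
- optics.read_camera(name): name is "scene" or "side" or "wrist"; returns a dict with "pixels" (420x560x3 uint8, blue, green, red), "vertical_fov" (degrees; the focal length in pixels is half the picture's height over the tangent of half this angle, whatever the lens; pixels are square), "cx", "cy" (the principal point, pixels), "k1" (the pictures are not rectified: a ray, as slopes to the right and down, at radius r is drawn at 1 + k1 r^2 times it, then the intrinsics apply), "extrinsics" (4x4, takes a point from world to camera coordinates). Camera axes: x right, y up, looking along -z (the intrinsics and any distortion apply to the point x, -y, -z); pixel columns grow to the right and rows downward; lengths in m; the calibration is good to about 2 mm. A picture is of the moment at which its call begins. There is no depth.
- order.hand_in(): hands the job in, once; it reports no verdict.
Trained networks look in a picture, given as the dict that the camera call returned (one of the last four; its "shot" number tells which), for a name from the list of things; names that differ only in an ending like _2 or _b are one class to them, and where a whole thing is asked for, a point or a joint stands for the part that bears it (a point fixed in the world has none). Each returns a list of dicts, best first, with "conf" (0 to 1); they miss things now and then, are a little off and sometimes report something else, mostly with a low value. They report only what shows in the picture. A call takes as long as a camera call.
- models.outline_of(name, picture): "pixels" (420x560 bool, what is visible of it) and "location" ([column, row] in pixels, amid what is visible of it).
- models.pinpoint(name, picture): "location" ([column, row] in pixels: a listed point, or the origin of a listed thing).
The state is a dict: "clock": time; "joint_pos": joint angles; "qvel": joint speeds; "tau": joint torques, N m; "tcp_pos": TCP position; "orientation": TCP orientation; "wrist_force": force on the tool from outside, world axes, zero at the start; "ft_torque": the same for the moment, N m; "finger_gap": finger opening in m.
Only numpy, scipy, OpenCV 4.12 (cv2) and the standard library are available. Lean on these libraries where they do the work, as an engineer would, in place of code of your own. Each camera call takes 0.05 s, during which the arm holds its last target.

TASK

Find how deep the tuning slug sits in the one open bore of the aluminium filter housing, using the depth gauge that hangs in the tool rack: with the gauge upright, put its rod into the bore and press it down slowly and gently (never above 25 N), its sliding collar stopped by the housing's face, until the rod bottoms on the slug. Then draw the gauge straight out and hang it upright in the rack hole it came from, fully down on its flange, the collar still marking the depth. Let go, and leave everything else on the bench where it is.

Things in the scene. Friction and masses are not known exactly. Their poses are not given: they have to be found in the camera images.
- gauge_grip (a point): Depth gauge, loose, 0.2 kg, hanging upright in one rack hole. Graduated steel rod, 10 mm diameter, 85 mm long, 3 mm tapered foot; above it a flange, 40 mm diameter, 5 mm thick, that rests on the rack plate; on top a ribbed aluminium handle, 18 mm diameter, 45 mm tall. Point on the axis in mid-handle, 114 mm above the rod's tip, 24 mm above the flange, 21 mm below the top; z points up the gauge.
- gauge_tip (a point): The lower end of the gauge's rod, on its axis; axes as for gauge_grip.
- collar (a joint): Brass collar (22 mm diameter, 10 mm tall) sliding on the gauge's rod. It stays where pushed: it drags with about 4 N, more than the gauge's weight. Value: height of its underside above the rod's tip in m, 0.008 to 0.014 at the start. With the rod bottomed and the collar on the housing's face it equals the slug's depth.
- collar_under (a point): The centre of the collar's underside, on the gauge's axis; axes as for gauge_grip.
- bore_mouth (a point): Centre of the mouth of the open bore in the housing's top face, 60 mm above the bench; bore vertical, 12 mm diameter, 45 mm from the housing's middle along its +y, z up. It is blind: its floor is the flat top (slug_top) of a rigid brass tuning slug, set anywhere from 45 mm (joint slug 0) to 25 mm (joint slug 0.02) below the mouth; the state does not tell how deep.
- housing: Milled aluminium filter housing, fixed to the bench, 76 mm (x) by 150 mm (y) by 60 mm tall; origin at the centre of its underside, z up. Besides the open bore its top carries three brass tuning screws with lock nuts, 13 mm tall, on its middle line at y = -55, -25 and +5 mm.
- rack: Grey tool rack, fixed to the bench: level plate 60 mm (x) by 212 mm (y), 5 mm thick, top 97 mm above the bench, a leg at each end. Three 28 mm holes at x = 0, y = -65, 0, +65 mm; the gauge hangs in one, two drivers in the others, in any order. Origin at the centre of its footprint, z up. The gauge's tip hangs 12 mm above the bench; the collar passes a hole with 3 mm to spare all round.
- nutdriver_mid (a point): Nut driver hanging in another hole of the rack, a bystander: black handle, widest 33 mm, its top 54 mm above the plate. Point on its axis, 24 mm above the plate.
- flatdriver_mid (a point): Flat screwdriver hanging in another hole of the rack, a bystander: grey handle, widest 33 mm, its top 54 mm above the plate. Point on its axis, 24 mm above the plate.
- spool_mid (a point): Spool of solder standing on the bench, a bystander, 48 mm diameter, 42 mm tall; its centre.
- breadboard_mid (a point): White breadboard with chips lying on the bench, a bystander, 54 by 165 mm (y), 20 mm tall; its centre.
- meter_mid (a point): Hand multimeter lying on its back, a bystander, 95 by 190 mm (y), 51 mm tall; its centre.
- tray_mid (a point): White open tray with connectors, a bystander, 90 by 130 mm (y), 25 mm tall; its centre.
- heatsink_mid (a point): Finned aluminium heat sink, a bystander, 50 by 70 mm (y), 28 mm tall; its centre.
- screwdriver_grip (a point): Screwdriver lying on the bench, a bystander, 170 mm long along x; the middle of its handle.

How it is judged:
By the outcome, as a careful person would: the job done as asked, in the order asked, and still so for the second after the job is handed in, with the robot touching nothing.
It also fails if it takes over 59 s, if anything falls off the work surface, if the arm or the gripper's body presses on something with over 40 N, if the wrist force passes 120 N, or if a joint passes its speed limit or range.

## Working session

There is one attempt and no reset: what is moved stays moved. The work goes in short steps, Python scripts to look and compute and a tool call to move; the robot and the scene stay as the last step left them, time stands still between calls to the robot, and variables do not carry over. Pictures are saved under pics/ and viewed, and the job is handed in when it is done.

Besides the shell and the picture viewer there is one more tool, called after "Call:" as name(argument=value, ...), one argument or row to a line, values as JSON. servo_tool: Moves the arm, as the interface text tells. Its arguments: {"type":"object","properties":{"moves":{"type":"array"},"grip_force":{"type":"number"}},"required":["moves"]}

```bash
mkdir -p pics; ls; cat > h.py <<'E'
import numpy as np, cv2
from workcell import env, optics, order, models
def shot(name,save=None):
    p=optics.read_camera(name)
    if save: cv2.imwrite('pics/'+save,p['pixels'])
    return p
def cam(p):
    f=p['pixels'].shape[0]/2/np.tan(np.radians(p['vertical_fov'])/2)
    K=np.array([[f,0,p['cx']],[0,f,p['cy']],[0,0,1]]);D=np.array([p['k1'],0,0,0,0.])
    E=np.array(p['extrinsics']);return K,D,E
def ray(p,uv):
    K,D,E=cam(p)
    x,y=cv2.undistortPoints(np.array([[uv]],float),K,D)[0,0]
    R=E[:3,:3];o=-R.T@E[:3,3];d=R.T@np.array([x,-y,-1]);return o,d/np.linalg.norm(d)
def atz(p,uv,z):
    o,d=ray(p,uv);return o+d*(z-o[2])/d[2]
def proj(p,X):
    K,D,E=cam(p);X=np.atleast_2d(X)
    c=X@E[:3,:3].T+E[:3,3];c=c*[1,-1,-1]
    return cv2.projectPoints(c,np.zeros(3),np.zeros(3),K,D)[0][:,0]
def tri(rs):
    A=0;b=0
    for o,d in rs:
        M=np.eye(3)-np.outer(d,d);A=A+M;b=b+M@o
    X=np.linalg.solve(A,b)
    return X,[np.linalg.norm((np.eye(3)-np.outer(d,d))@(X-o)) for o,d in rs]
E
python3 - <<'E'
from h import *
np.set_printoptions(precision=4,suppress=True)
s=env.get_state();print({k:np.round(v,4) for k,v in s.items()})
P={n:shot(n,n+'0.png') for n in('scene','side','wrist')}
for n,p in P.items(): print(n,p['vertical_fov'],p['k1'],ray(p,(280,210)))
for t in ['gauge_grip','gauge_tip','collar_under','bore_mouth','nutdriver_mid','flatdriver_mid','housing','rack','meter_mid','spool_mid','tray_mid']:
    for n,p in P.items():
        r=models.pinpoint(t,p)
        print(t,n,[(np.round(q['location'],1),round(q['conf'],2)) for q in r[:2]])
E
```

```text
pics
{'clock': np.float64(0.0), 'joint_pos': array([1.0794, 0.314 , 0.0449, 1.3036, 0.    , 1.4312]), 'qvel': array([-0.0004, -0.0009, -0.0018, -0.0003,  0.0003,  0.0001]), 'tau': array([ -0.0007, -48.0624,  29.8534,   0.0193,  -0.0005,  -0.    ]), 'tcp_pos': array([0.1979, 0.5393, 0.2304]), 'orientation': array([ 0.696 ,  0.1231,  0.6964, -0.1243]), 'wrist_force': array([-0.0823,  0.1299,  0.4873]), 'ft_torque': array([0.0074, 0.0218, 0.0003]), 'finger_gap': np.float64(0.0857)}
scene 52.549356716972596 -0.04633566202448882 (array([1.3277, 0.5282, 0.8295]), array([-0.6607, -0.4493, -0.6013]))
side 56.35881020325848 -0.10004040105006076 (array([ 0.4834, -0.9055,  0.6458]), array([ 0.036 ,  0.8641, -0.502 ]))
wrist 64.47286052678446 -0.04745949132544577 (array([0.1185, 0.568 , 0.3737]), array([ 0.3   , -0.0962, -0.9491]))
gauge_grip scene [(array([354.1, 235.6]), 0.69)]
gauge_grip side [(array([216.1, 301.1]), 0.64), (array([281.1, 173.8]), 0.43)]
gauge_grip wrist []
gauge_tip scene [(array([352.2, 266.2]), 0.75)]
gauge_tip side [(array([333.9, 398.9]), 0.34)]
gauge_tip wrist []
collar
[... 427 characters left out ...]
8, 230.7]), 0.81)]
flatdriver_mid side [(array([284.5, 186. ]), 0.61), (array([279.6, 174.2]), 0.32)]
flatdriver_mid wrist []
housing scene [(array([221.2, 220.3]), 0.63), (array([328.9, 228. ]), 0.51)]
housing side [(array([306.3, 301.1]), 0.92)]
housing wrist []
rack scene []
rack side [(array([278.8, 208.4]), 0.64)]
rack wrist []
meter_mid scene [(array([436.2, 333.9]), 0.88), (array([221., 220.]), 0.64)]
meter_mid side [(array([297.9, 170.3]), 0.66)]
meter_mid wrist []
spool_mid scene [(array([244. , 273.8]), 0.9)]
spool_mid side [(array([348. , 236.6]), 0.6)]
spool_mid wrist []
tray_mid scene [(array([157.6, 187.7]), 0.85)]
tray_mid side [(array([335.5, 398.4]), 0.79)]
tray_mid wrist []
```

View pics/scene0.png

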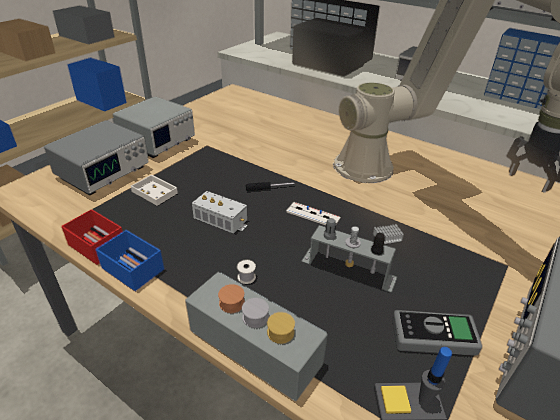

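View pics/side0.png

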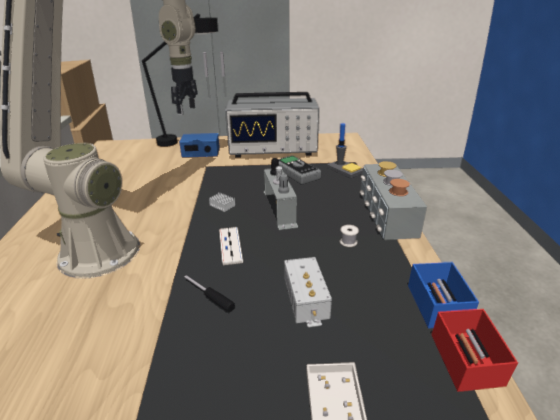

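View pics/wrist0.png

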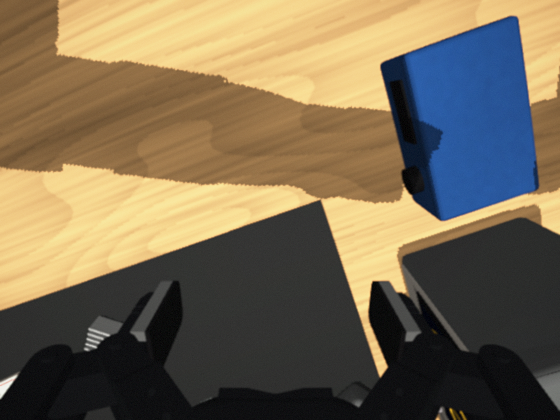

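```bash
python3 - <<'E'
from h import *
np.set_printoptions(precision=4,suppress=True)
a=shot('scene');b=shot('side')
print('gauge z=.121+.0.',atz(a,(354,235.6),.126))
print('bore',atz(a,(229.8,209.9),.06),'hous side',atz(b,(306.3,301.1),0.0))
for t in ['rack','housing']:
  for p in(a,b):
    for r in models.outline_of(t,p)[:1]: print(t,r['conf'],r['location'],r['pixels'].sum())
z=cv2.resize(a['pixels'][180:300,180:420],None,fx=3.3,fy=3.3,interpolation=cv2.INTER_CUBIC);cv2.imwrite('pics/z1.png',z)
z=cv2.resize(b['pixels'][150:330,200:400],None,fx=3.3,fy=3.3,interpolation=cv2.INTER_CUBIC);cv2.imwrite('pics/z2.png',z)
E
```

```text
gauge z=.121+.0. [0.5297 0.2173 0.126 ]
bore [ 0.5722 -0.1675  0.06  ] hous side [ 0.5711 -0.2241  0.    ]
rack 0.89 [357.9, 248.6] 1259
rack 0.89 [282.8, 201.1] 1057
housing 0.91 [219.1, 214.4] 1561
housing 0.76 [306.3, 290.4] 2387
```

View pics/z1.png

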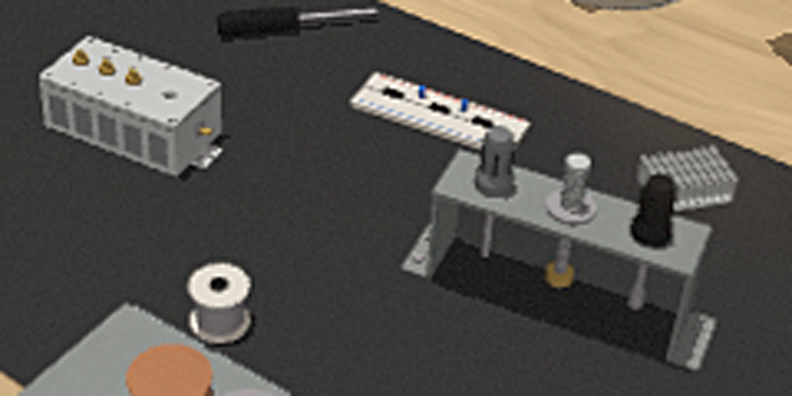

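View pics/z2.png

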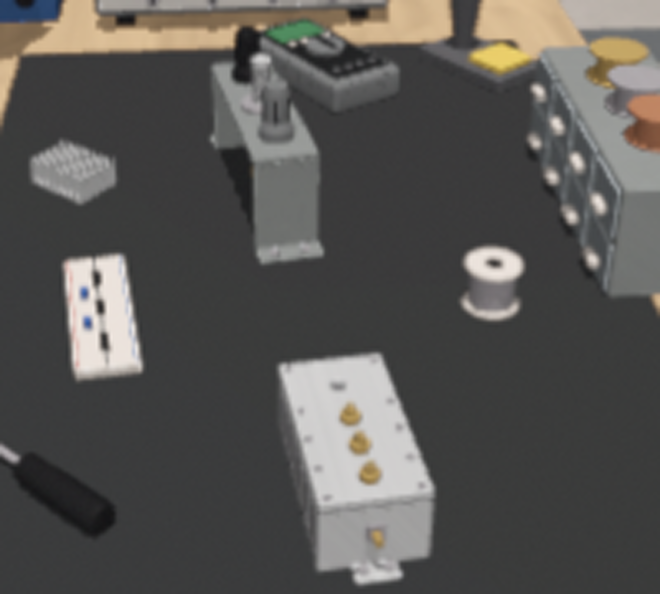

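```bash
python3 - <<'E'
from h import *
from scipy.spatial.transform import Rotation as R
np.set_printoptions(precision=4,suppress=True)
s=env.get_state();q=s['orientation'];M=R.from_quat(np.r_[q[1:],q[0]]).as_matrix();print(M,s['tcp_pos'])
a=shot('scene');b=shot('side')
f=atz(a,(326.8,230.7),.121);n=atz(a,(379.1,241.1),.121);print(f,n,n-f,(f+n)/2,np.arctan2(-(n-f)[0],(n-f)[1]))
print('flange',atz(a,(180+571/3.3,180+205/3.3),.1), 'top',atz(a,(180+577/3.3,180+160/3.3),.147), atz(b,(200+261/3.3,150+61/3.3),.147))
print('bore',tri([ray(a,(231.5,208.8)),ray(b,(302.4,266.7))]),atz(a,(231.5,208.8),.06),atz(b,(302.4,266.7),.06))
# housing face corners (scene)
for c in[(40,73),(90,37),(220,85),(178,122)]: print(atz(a,(180+c[0]/3.3,180+c[1]/3.3),.06))
for c in[(282,366),(381,355),(433,490),(318,507)]: print(atz(b,(200+c[0]/3.3,150+c[1]/3.3),.06))
print('rack')
for c in[(459,150),(710,229),(692,270),(434,189)]: print(atz(a,(180+c[0]/3.3,180+c[1]/3.3),.097))
E
```

```text
[[ 0.      0.3446  0.9387]
 [ 0.0001  0.9387 -0.3446]
 [-1.      0.0001 -0.    ]] [0.1982 0.5398 0.2313]
[0.5491 0.1484 0.121 ] [0.5049 0.2771 0.121 ] [-0.0442  0.1287  0.    ] [0.527  0.2127 0.121 ] 0.3309324160580995
flange [0.5253 0.216  0.1   ] top [0.5271 0.2154 0.147 ] [0.5286 0.2098 0.147 ]
bore (array([ 0.5653, -0.1678,  0.0592]), [np.float64(0.0009246666553079173), np.float64(0.0009246666553078414)]) [ 0.565  -0.1671  0.06  ] [ 0.5659 -0.1697  0.06  ]
[ 0.6113 -0.2855  0.06  ]
[ 0.54   -0.2891  0.06  ]
[ 0.5255 -0.1403  0.06  ]
[ 0.5912 -0.1354  0.06  ]
[ 0.5268 -0.1447  0.06  ]
[ 0.6014 -0.136   0.06  ]
[ 0.6172 -0.2829  0.06  ]
[ 0.5411 -0.2938  0.06  ]
rack
[0.5159 0.1071 0.097 ]
[0.4822 0.3162 0.097 ]
[0.5338 0.3235 0.097 ]
[0.5707 0.1167 0.097 ]
```

Call:
servo_tool(
  moves=[
    [0, -1.9, 4.2, 0, -1],
    [0, -1.9, 4.2, 0, -1],
    [0, -1.9, 4.2, 0, -1],
    [0, -1.9, 4.2, 0, -1],
    [0, -1.9, 4.2, 0, -1],
    [0, -1.9, 4.2, 0, -1],
    [0, -1.9, 4.2, 0, -1],
    [0, -1.9, 4.2, 0, -1],
    [0, -1.9, 4.2, 0, -1],
    [0, -1.9, 4.2, 0, -1],
  ],
)

```text
clock: 3.45
tcp_pos: [0.528, 0.2156, 0.2315]
orientation: [0.696, 0.124, 0.696, -0.124]
wrist_force: [-0.4, 0.2, 0.2]
finger_gap: 0.0854
```

Call:
servo_tool(
  moves=[
    [0, 0, 0, 0.117, -1],
    [0, 0, 0, 0.117, -1],
    [0, 0, 0, 0.117, -1],
    [0, 0, 0, 0.117, -1],
    [0, 0, 0, 0.117, -1],
    [0, 0, 0, 0.117, -1],
    [0, 0, 0, 0.117, -1],
    [0, 0, 0, 0.117, -1],
    [0, 0, 0, 0.113, -1],
    [0, 0, 0, 0, -1],
  ],
)

```text
clock: 4.7
tcp_pos: [0.5269, 0.2167, 0.2313]
orientation: [0.541, 0.455, 0.541, -0.455]
wrist_force: [1.1, 0.6, 0.4]
finger_gap: 0.0854
```

```bash
python3 - <<'E'
from h import *
from scipy.spatial.transform import Rotation as R
np.set_printoptions(precision=4,suppress=True)
s=env.get_state();q=s['orientation'];M=R.from_quat(np.r_[q[1:],q[0]]).as_matrix();print(M,s['tcp_pos'],s['joint_pos'],s['wrist_force'])
w=shot('wrist','w1.png');print(ray(w,(280,210)))
for t in['gauge_grip','nutdriver_mid','flatdriver_mid','rack']:
  print(t,[(r['location'],r['conf'])for r in models.pinpoint(t,w)])
g=[(0.5257,0.2155,z)for z in(.147,.126,.102)];print(proj(w,np.array(g)))
E
```

```text
[[ 0.      0.9854  0.1703]
 [ 0.0001  0.1703 -0.9854]
 [-1.      0.     -0.0001]] [0.5269 0.2167 0.2313] [0.2493 0.3029 0.0318 1.2997 0.     1.6489] [1.0685 0.5695 0.4452]
(array([0.5125, 0.2994, 0.3745]), array([ 0.068 , -0.3079, -0.949 ]))
gauge_grip [([273.0, 215.2], 0.65)]
nutdriver_mid [([274.0, 128.5], 0.79)]
flatdriver_mid [([275.2, 284.3], 0.89)]
rack []
[[273.3564 222.2968]
 [273.4863 212.9787]
 [273.6128 203.9168]]
```

View pics/w1.png

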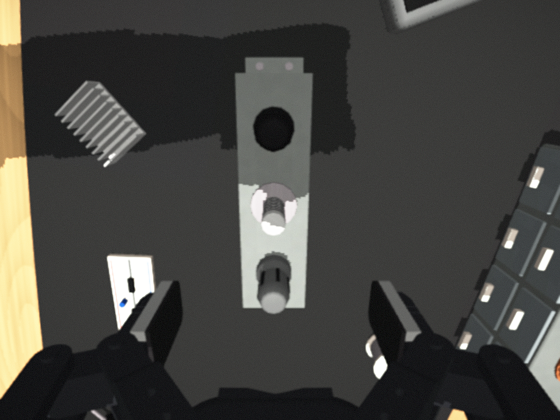

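```bash
python3 - <<'E'
from h import *
np.set_printoptions(precision=4,suppress=True)
w=shot('wrist')
z=cv2.resize(w['pixels'][160:320,200:350],None,fx=3.7,fy=3.7,interpolation=cv2.INTER_CUBIC);cv2.imwrite('pics/z3.png',z)
E
```

```text
(no output)
```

View pics/z3.png

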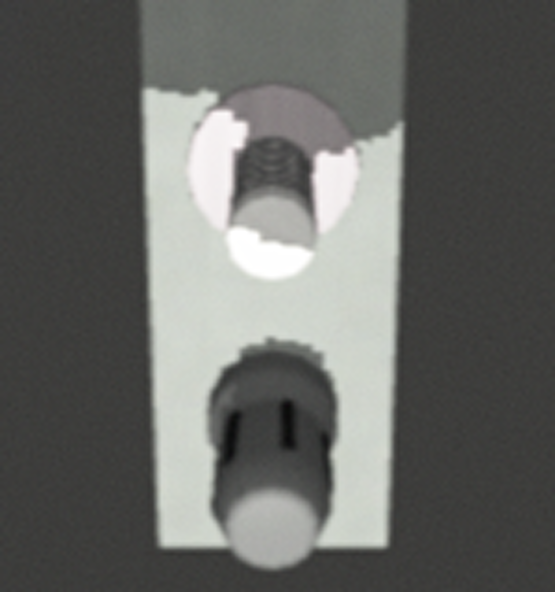

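Call:
servo_tool(
  moves=[
    [0, -0.15, 0.18, 0, -1],
    [2, 0, 0, 0, -1],
    [2, 0, 0, 0, -1],
    [2, 0, 0, 0, -1],
    [2, 0, 0, 0, -1],
    [1.5, 0, 0, 0, -1],
    [1.3, 0, 0, 0, -1],
    [0.8, 0, 0, 0, -1],
    [0.5, 0, 0, 0, -1],
    [0, 0, 0, 0, -1],
  ],
)

```text
clock: 6.25
tcp_pos: [0.5258, 0.2147, 0.1103]
orientation: [0.541, 0.456, 0.541, -0.456]
wrist_force: [-0.5, 0.0, 0.4]
finger_gap: 0.0854
```

```bash
python3 - <<'E'
from h import *
w=shot('wrist','w2.png');print(env.get_state()['tcp_pos'])
E
```

```text
[0.5259864  0.21477962 0.11056293]
```

View pics/w2.png

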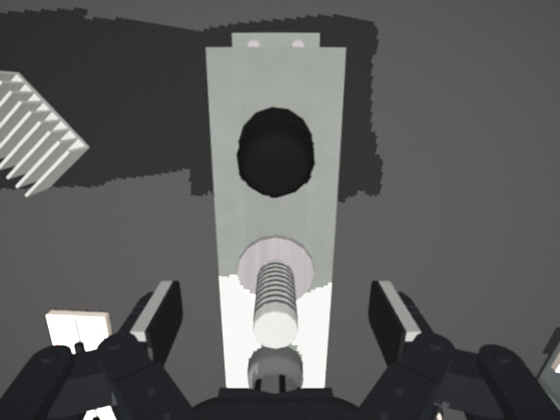

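```bash
python3 - <<'E'
from h import *
w=shot('wrist')
t=env.get_state()['tcp_pos']
print(proj(w,[[t[0],t[1],.147],[t[0],t[1],.102],[t[0],t[1]+.01,.147]]))
z=cv2.resize(w['pixels'][230:360,220:330],None,fx=4,fy=4,interpolation=cv2.INTER_CUBIC);cv2.imwrite('pics/z4.png',z)
E
```

```text
[[275.9760295  328.85080281]
 [275.7209479  272.06179332]
 [280.47142632 307.33964085]]
```

View pics/z4.png

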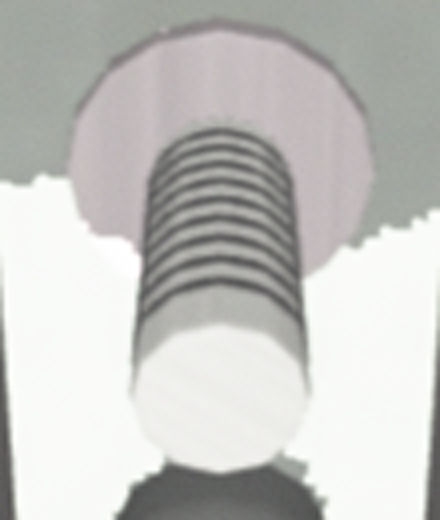

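Call:
servo_tool(
  grip_force=60,
  moves=[
    [0, 0, 0, 0, 1],
    [0, 0, 0, 0, 1],
    [0, 0, 0, 0, 1],
    [0, 0, 0, 0, 1],
    [0, 0, 0, 0, 1],
    [0, 0, 0, 0, 1],
    [0, 0, 0, 0, 1],
    [0, 0, 0, 0, 1],
    [0, 0, 0, 0, 1],
    [0, 0, 0, 0, 1],
  ],
)

```text
clock: 7.6
tcp_pos: [0.5259, 0.2148, 0.1105]
orientation: [0.541, 0.456, 0.541, -0.456]
wrist_force: [-1.2, -0.3, 4.5]
finger_gap: 0.0168
```

```bash
python3 - <<'E'
from h import *
w=shot('wrist','w3.png');print({k:np.round(v,4) for k,v in env.get_state().items()})
E
```

```text
{'clock': np.float64(7.65), 'joint_pos': array([ 2.4630e-01,  3.6290e-01, -1.8720e-01,  1.0203e+00,  1.0000e-04,
        1.6471e+00]), 'qvel': array([-0.0004, -0.001 , -0.0005,  0.0001,  0.0025, -0.0006]), 'tau': array([-8.72000e-02, -4.58994e+01,  2.62811e+01, -3.86200e-01,
       -1.13000e-02,  4.00000e-04]), 'tcp_pos': array([0.5259, 0.2147, 0.1105]), 'orientation': array([ 0.5407,  0.4559,  0.5406, -0.4556]), 'wrist_force': array([-1.072 , -0.1649,  4.0913]), 'ft_torque': array([-0.0616,  0.2114, -0.0292]), 'finger_gap': np.float64(0.0165)}
```

View pics/w3.png

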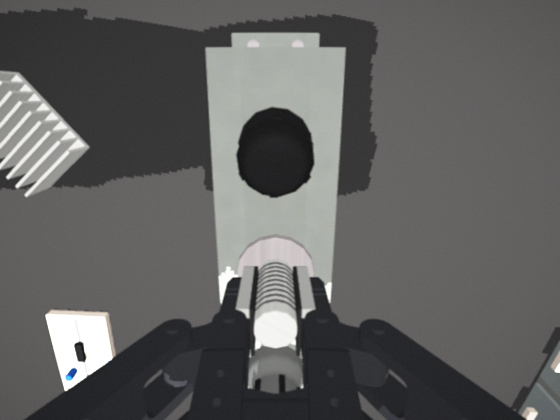

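Call:
servo_tool(
  moves=[
    [-0.3, 0, 0, 0, 1],
    [-0.6, 0, 0, 0, 1],
    [-1, 0, 0, 0, 1],
    [-1.4, 0, 0, 0, 1],
    [-1.4, 0, 0, 0, 1],
    [-1.4, 0, 0, 0, 1],
    [-1.4, 0, 0, 0, 1],
    [-1.4, 0, 0, 0, 1],
    [-1.3, 0, 0, 0, 1],
    [-0.8, 0, 0, 0, 1],
  ],
)

```text
clock: 8.9
tcp_pos: [0.526, 0.2148, 0.2213]
orientation: [0.541, 0.456, 0.54, -0.455]
wrist_force: [-0.4, 0.3, -2.0]
finger_gap: 0.0163
```

```bash
python3 - <<'E'
from h import *
s=env.get_state();print(s['tcp_pos'],s['wrist_force'])
a=shot('scene');b=shot('side')
t=s['tcp_pos']
for p,n in((a,'a'),(b,'b')):
  g=proj(p,[[t[0],t[1],t[2]+d] for d in(.0155+.021,-.0985,-.0985+.011)]);print(g)
  c=g[0].astype(int);x=c[0]-60;y=c[1]-50
  cv2.imwrite(f'pics/z5{n}.png',cv2.resize(p['pixels'][max(y,0):y+120,x:x+120],None,fx=5,fy=5,interpolation=cv2.INTER_CUBIC));print(x,y)
E
```

```text
[0.52604256 0.21476622 0.22133224] [-0.36411302  0.34423186 -2.04862272]
[[360.76391448 192.30457339]
 [353.60988997 235.41458581]
 [354.15560639 232.14223655]]
300 142
[[277.73082185 133.8007158 ]
 [278.30773818 174.90749825]
 [278.26298874 171.71670229]]
217 83
```

View pics/z5a.png

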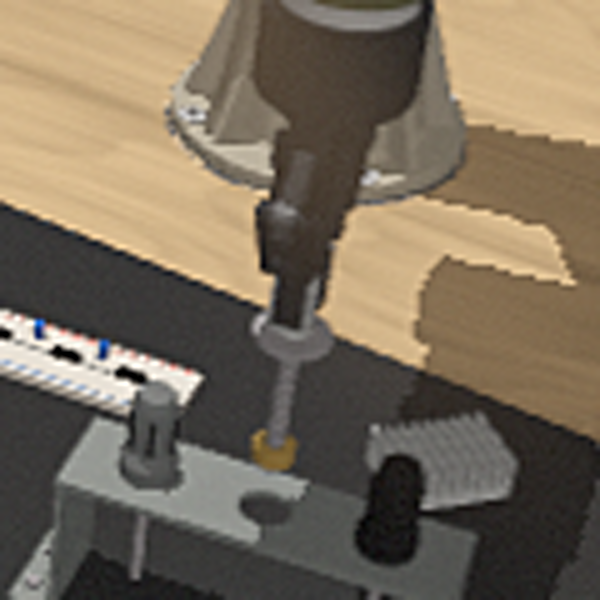

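View pics/z5b.png

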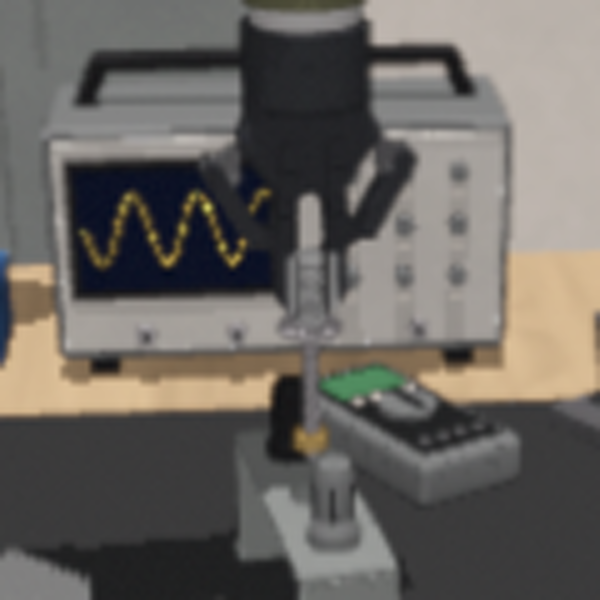

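Call:
servo_tool(
  moves=[
    [-2, 0, 0, 0, 1],
    [-2, 0, 0, 0, 1],
    [-2, 0, 0.5, 0, 1],
    [0, -0.15, 2, 0, 1],
    [0, -0.2, 3, 0, 1],
    [0, -0.25, 3.5, 0, 1],
    [0, -0.25, 3.5, 0, 1],
    [0, -0.25, 3.5, 0, 1],
    [0, -0.25, 3.5, 0, 1],
    [0, -0.25, 3.5, 0, 1],
  ],
)

```text
clock: 10.25
tcp_pos: [0.5481, -0.0169, 0.2787]
orientation: [0.54, 0.456, 0.541, -0.456]
wrist_force: [-0.0, 0.8, -2.0]
finger_gap: 0.0167
```

Call:
servo_tool(
  moves=[
    [0, -0.25, 3.5, 0, 1],
    [0, -0.25, 3.5, 0, 1],
    [0, -0.25, 3, 0, 1],
    [0, -0.2, 2.5, 0, 1],
    [0, -0.08, 2, 0, 1],
    [1.5, 0, 0.9, 0, 1],
    [2, 0, 0, 0, 1],
    [1.5, 0, 0, 0, 1],
    [1, 0, 0, 0, 1],
    [0, 0, 0, 0, 1],
  ],
)

```text
clock: 11.5
tcp_pos: [0.5644, -0.1676, 0.2193]
orientation: [0.54, 0.455, 0.541, -0.456]
wrist_force: [0.8, -0.0, -1.6]
finger_gap: 0.0161
```

```bash
cat > look.py <<'E'
from h import *
import sys
tag=sys.argv[1]
np.set_printoptions(precision=4,suppress=True)
s=env.get_state();print(s['tcp_pos'],s['wrist_force'],s['clock'])
t=s['tcp_pos']
for nm in('scene','side','wrist'):
  p=shot(nm,f'{tag}{nm}.png')
  g=proj(p,[[t[0],t[1],t[2]-.0985],[.5655,-.168,.06],[t[0],t[1],t[2]-.0985+.011]]);print(nm,g[0],g[1],g[2])
  c=g[:2].mean(0).astype(int);x=max(c[0]-50,0);y=max(c[1]-60,0)
  cv2.imwrite(f'pics/{tag}{nm}z.png',cv2.resize(p['pixels'][y:y+100,x:x+100],None,fx=6,fy=6,interpolation=cv2.INTER_CUBIC));print('crop',x,y)
  for k in ('gauge_tip','bore_mouth','collar_under'): print(k,[(r['location'],round(r['conf'],2))for r in models.pinpoint(k,p)][:2])
E
python3 look.py a
```

```text
[ 0.5644 -0.1676  0.2193] [ 0.8035 -0.0297 -1.6014] 11.5
scene [230.5451 191.984 ] [231.144 208.772] [230.369  188.8683]
crop 180 140
gauge_tip [([219.5, 219.2], 0.52), ([231.6, 191.7], 0.46)]
bore_mouth [([232.4, 208.2], 0.83)]
collar_under [([229.6, 186.0], 0.59), ([229.9, 159.7], 0.34)]
side [302.175  245.3669] [302.1825 266.2517] [302.2651 241.4451]
crop 252 195
gauge_tip [([305.4, 243.6], 0.9)]
bore_mouth [([304.2, 270.1], 0.74)]
collar_under [([304.1, 240.4], 0.63)]
wrist [274.4454 212.9573] [275.6426 192.679 ] [274.4301 217.7697]
crop 225 142
gauge_tip [([272.2, 214.9], 0.79), ([86.7, 190.3], 0.65)]
bore_mouth [([273.4, 197.2], 0.8)]
collar_under [([271.9, 220.0], 0.86)]
```

```bash
cd pics; python3 -c "
import cv2,numpy as np
a=cv2.imread('ascenez.png');b=cv2.imread('asidez.png');h=min(a.shape[0],b.shape[0])
cv2.imwrite('am.png',cv2.resize(np.hstack([a[:h],b[:h]]),(800,400)))"
```

```text
(no output)
```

View pics/am.png

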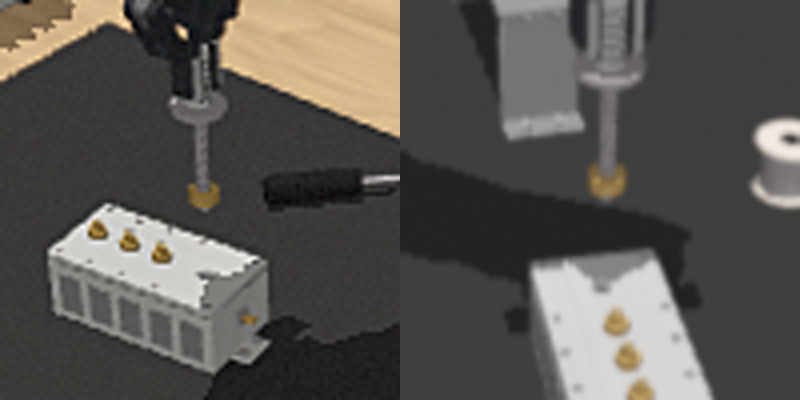

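View pics/awrist.png

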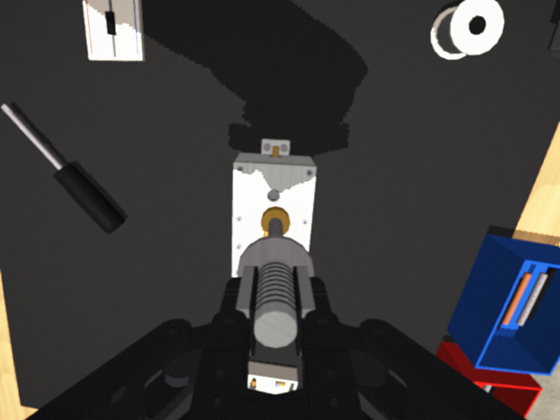

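```bash
python3 - <<'E'
from h import *
np.set_printoptions(precision=4,suppress=True)
w=shot('wrist');x=cv2.resize(w['pixels'][140:290,215:335],None,fx=5,fy=4,interpolation=cv2.INTER_CUBIC);x=cv2.resize(w['pixels'][150:290,215:335],None,fx=4.2,fy=4.2,interpolation=cv2.INTER_CUBIC);cv2.imwrite('pics/z6.png',x)
print(atz(w,(273.5,195.5),.06))
E
```

```text
[ 0.5636 -0.1709  0.06  ]
```

View pics/z6.png

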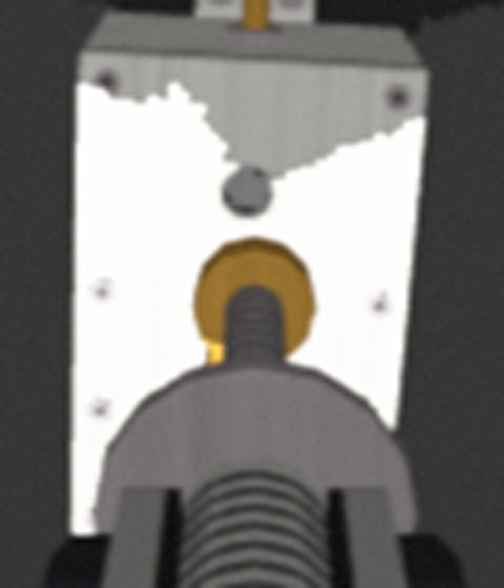

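```bash
python3 - <<'E'
from h import *
np.set_printoptions(precision=4,suppress=True)
w=shot('wrist');a=shot('scene');b=shot('side')
t=env.get_state()['tcp_pos']
print('tcp',t)
for h in(.018,.021,.024): print(atz(w,(275.7,220.8),t[2]-.0985+h))
# scene/side: tip pixel, from am.png (2 crops 600->400, scale 4px per px)
ta=(180+204/4,140+209/4);tb=(252+(606-400)/4,195+199/4)
print('tip scene',atz(a,ta,t[2]-.0985),'side',atz(b,tb,t[2]-.0985),tri([ray(a,ta),ray(b,tb)]))
E
```

```text
tcp [ 0.5648 -0.1682  0.2202]
[ 0.5648 -0.1667  0.1397]
[ 0.5646 -0.1656  0.1427]
[ 0.5645 -0.1645  0.1457]
tip scene [ 0.5656 -0.1648  0.1217] side [ 0.5675 -0.1667  0.1217] (array([ 0.5667, -0.165 ,  0.1214]), [np.float64(0.0011455270926262434), np.float64(0.0011455270926260747)])
```

Call:
servo_tool(
  moves=[
    [0.6, 0, 0, 0, 1],
    [0.8, 0, 0, 0, 1],
    [0.9, 0, 0, 0, 1],
    [0.8, 0, 0, 0, 1],
    [0.6, 0, 0, 0, 1],
    [0.3, 0, 0, 0, 1],
    [0.2, 0, 0, 0, 1],
    [0, 0, 0, 0, 1],
    [0, 0, 0, 0, 1],
    [0, 0, 0, 0, 1],
  ],
)

```text
clock: 13.55
tcp_pos: [0.565, -0.1683, 0.1785]
orientation: [0.541, 0.456, 0.541, -0.456]
wrist_force: [-0.6, 0.0, -1.1]
finger_gap: 0.0167
```

```bash
python3 look.py b; cd pics;python3 -c "
import cv2,numpy as np
a=cv2.imread('bscene.png')[165:235,190:270];b=cv2.imread('bside.png')[215:285,262:342];w=cv2.imread('bwrist.png')[140:280,215:335]
cv2.imwrite('bm.png',np.hstack([cv2.resize(v,None,fx=5,fy=5,interpolation=cv2.INTER_CUBIC) for v in(a,b)]))
cv2.imwrite('bw.png',cv2.resize(w,None,fx=4.2,fy=4.2,interpolation=cv2.INTER_CUBIC))"
```

```text
[ 0.565  -0.1683  0.1785] [-0.5913  0.0194 -1.0668] 13.55
scene [230.8825 203.2811] [231.144 208.772] [230.7107 200.284 ]
crop 181 146
gauge_tip [([233.4, 205.8], 0.44)]
bore_mouth [([231.3, 206.5], 0.91)]
collar_under [([154.8, 187.9], 0.71), ([228.4, 201.1], 0.49)]
side [302.1292 259.6484] [302.1825 266.2517] [302.2188 255.9069]
crop 252 202
gauge_tip [([304.9, 260.9], 0.78), ([295.1, 170.1], 0.26)]
bore_mouth [([306.4, 267.2], 0.93)]
collar_under [([303.4, 256.8], 0.59)]
wrist [275.4818 214.8241] [276.1571 206.6391] [275.4988 219.7335]
crop 225 150
gauge_tip [([276.8, 216.6], 0.71), ([491.7, 19.4], 0.41)]
bore_mouth [([272.0, 207.1], 0.95)]
collar_under [([271.3, 220.7], 0.81)]
```

View pics/bm.png

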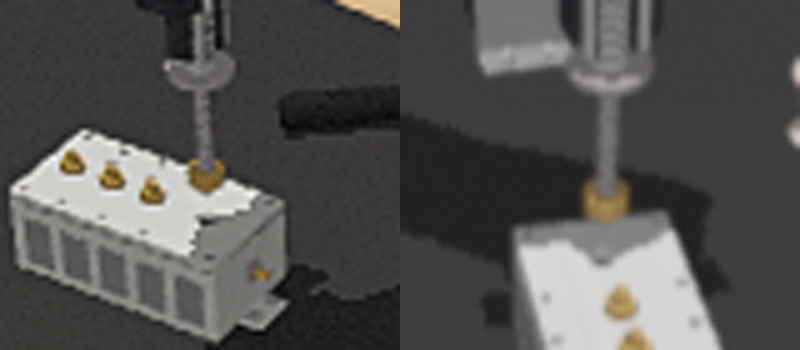

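View pics/bw.png

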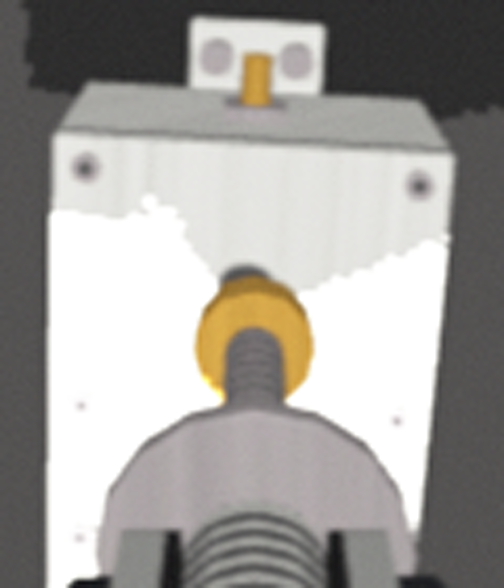

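```bash
python3 - <<'E'
from h import *
np.set_printoptions(precision=4,suppress=True)
w=shot('wrist')
t=env.get_state()['tcp_pos'];tz=np.array([.1703,-.9854,0])
print('tcp',t)
for c in(.008,.011,.014): print('axis',atz(w,(275.5,205.95),t[2]-.0985+c)+.011*tz)
print('bore',atz(w,(272.9,203.1),.06)+.006*tz, proj(w,[.5636,-.1709,.06]))
# rod & flange: flange near edge row
for z in (.0855,.0895): print('flange', atz(w,(215+255/4.2,140+405/4.2),t[2]-.0985+z)+.02*tz)
E
```

```text
tcp [ 0.5648 -0.1682  0.1783]
axis [ 0.5652 -0.1696  0.0878]
axis [ 0.565  -0.1687  0.0908]
axis [ 0.5649 -0.1677  0.0938]
bore [ 0.5634 -0.1713  0.06  ] [[273.3044 209.5731]]
flange [ 0.5653 -0.1702  0.1653]
flange [ 0.565  -0.1685  0.1693]
```

Call:
servo_tool(
  moves=[
    [0, -0.17, 0.23, 0, 1],
    [0.4, 0, 0, 0, 1],
    [0.4, 0, 0, 0, 1],
    [0.4, 0, 0, 0, 1],
    [0.2, 0, 0, 0, 1],
    [0, 0, 0, 0, 1],
    [0, 0, 0, 0, 1],
    [0, 0, 0, 0, 1],
    [0, 0, 0, 0, 1],
    [0, 0, 0, 0, 1],
  ],
)

```text
clock: 15.45
tcp_pos: [0.5636, -0.1708, 0.1643]
orientation: [0.541, 0.456, 0.541, -0.456]
wrist_force: [0.1, 0.4, -1.9]
finger_gap: 0.0165
```

```bash
python3 look.py c; cd pics;python3 -c "
import cv2,numpy as np
a=cv2.imread('cscene.png')[175:235,195:265];b=cv2.imread('cside.png')[225:285,268:338];w=cv2.imread('cwrist.png')[140:280,215:335]
cv2.imwrite('cm.png',np.hstack([cv2.resize(v,None,fx=5.7,fy=5.7,interpolation=cv2.INTER_CUBIC) for v in(a,b)]))
cv2.imwrite('cw.png',cv2.resize(w,None,fx=4.2,fy=4.2,interpolation=cv2.INTER_CUBIC))"
```

```text
[ 0.5636 -0.1708  0.1643] [ 0.0761  0.4384 -1.9432] 15.45
scene [230.7686 206.5807] [231.144 208.772] [230.5975 203.6255]
crop 180 147
gauge_tip [([231.1, 207.2], 0.7), ([327.8, 228.7], 0.36)]
bore_mouth [([233.5, 209.8], 0.56)]
collar_under [([228.9, 202.8], 0.37)]
side [301.5339 265.0706] [302.1825 266.2517] [301.6198 261.3856]
crop 251 205
gauge_tip [([304.0, 265.6], 0.75)]
bore_mouth [([304.8, 265.9], 0.74)]
collar_under [([303.4, 262.8], 0.39)]
wrist [275.374  214.6599] [278.3907 209.312 ] [275.3863 219.5596]
crop 226 151
gauge_tip [([272.7, 212.9], 0.9)]
bore_mouth [([277.0, 212.0], 0.87)]
collar_under [([274.8, 218.4], 0.8), ([274.9, 301.7], 0.55)]
```

View pics/cm.png

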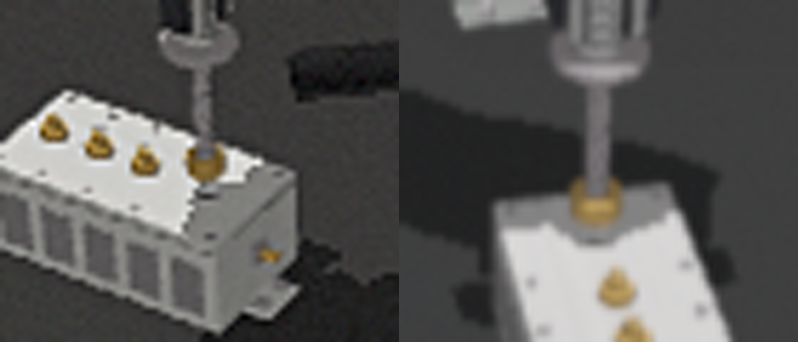

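View pics/cw.png

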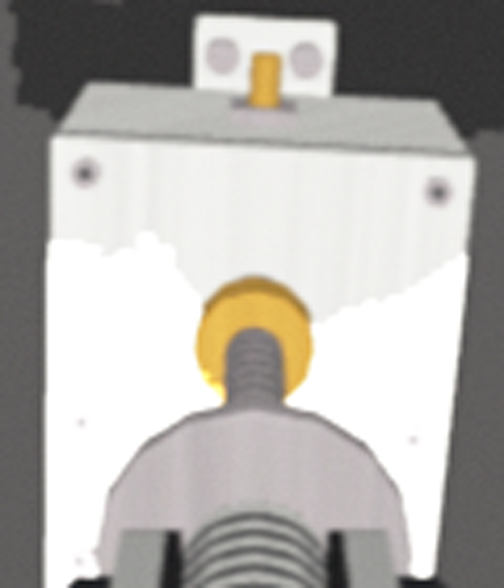

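```bash
python3 - <<'E'
from h import *
np.set_printoptions(precision=4,suppress=True)
w=shot('wrist');a=shot('scene');b=shot('side')
t=env.get_state()['tcp_pos'];tz=np.array([.1703,-.9854,0])
P=lambda c:atz(w,(215+c[0]/4.2,140+c[1]/4.2),.06)
A,B=P((52,137)),P((473,157));print(A,B,np.linalg.norm(A-B))
u=(B-A)/np.linalg.norm(B-A);v=np.array([-u[1],u[0],0]);yaw=np.arctan2(u[1],u[0]);print('yaw',yaw)
print('bore from corners',(A+B)/2-.03*v)
C,D=P((85,172)),P((437,190));print('screws mid',(C+D)/2,np.linalg.norm(C-D),'mid side',(P((82,422))+P((413,440)))/2)
m=(C+D)/2
for c in(.008,.011,.014): print('axis',atz(w,(215+254/4.2,140+277/4.2),t[2]-.0985+c)+.011*tz)
# scene tip
ta=(195+206/5.7,175+186/5.7);print('tip scene',atz(a,ta,t[2]-.0985),'side',atz(b,(268+(596-399)/5.7,225+225/5.7),t[2]-.0985))
E
```

```text
[ 0.5225 -0.1458  0.06  ] [ 0.5979 -0.1366  0.06  ] 0.07594633523158126
yaw 0.1211494150784464
bore from corners [ 0.5639 -0.1709  0.06  ]
screws mid [ 0.561  -0.1474  0.06  ] 0.06399573633772257 mid side [ 0.5669 -0.1966  0.06  ]
axis [ 0.5639 -0.1722  0.0738]
axis [ 0.5637 -0.1712  0.0768]
axis [ 0.5636 -0.1703  0.0798]
tip scene [ 0.5669 -0.1665  0.0658] side [ 0.5662 -0.1686  0.0658]
```

Call:
servo_tool(
  moves=[
    [0.1, 0, 0, 0, 1],
    [0.1, 0, 0, 0, 1],
    [0.1, 0, 0, 0, 1],
    [0.1, 0, 0, 0, 1],
    [0.1, 0, 0, 0, 1],
    [0.05, 0, 0, 0, 1],
    [0.05, 0, 0, 0, 1],
    [0.05, 0, 0, 0, 1],
    [0, 0, 0, 0, 1],
    [0, 0, 0, 0, 1],
  ],
)

```text
clock: 17.45
tcp_pos: [0.5636, -0.1708, 0.1578]
orientation: [0.541, 0.456, 0.541, -0.456]
wrist_force: [0.6, -0.8, -1.1]
finger_gap: 0.0171
```

Call:
servo_tool(
  moves=[
    [0.05, 0, 0, 0, 1],
    [0.05, 0, 0, 0, 1],
    [0.05, 0, 0, 0, 1],
    [0.05, 0, 0, 0, 1],
    [0, 0, 0, 0, 1],
    [0, 0, 0, 0, 1],
    [0, 0, 0, 0, 1],
    [0, 0, 0, 0, 1],
    [0, 0, 0, 0, 1],
    [0, 0, 0, 0, 1],
  ],
)

```text
clock: 18.7
tcp_pos: [0.5636, -0.1708, 0.1558]
orientation: [0.541, 0.456, 0.541, -0.456]
wrist_force: [-1.0, 0.5, -2.0]
finger_gap: 0.0168
```

```bash
python3 look.py d; cd pics;python3 -c "
import cv2,numpy as np
a=cv2.imread('dscene.png')[175:235,195:265];b=cv2.imread('dside.png')[225:285,268:338];w=cv2.imread('dwrist.png')[140:280,215:335]
cv2.imwrite('dm.png',np.hstack([cv2.resize(v,None,fx=5.7,fy=5.7,interpolation=cv2.INTER_CUBIC) for v in(a,b)]))"
```

```text
[ 0.5636 -0.1708  0.1558] [-0.9809  0.5105 -2.0349] 18.7
scene [230.9034 208.8509] [231.144 208.772] [230.7334 205.9192]
crop 181 148
gauge_tip [([233.6, 210.9], 0.59)]
bore_mouth [([229.9, 206.9], 0.72)]
collar_under [([229.3, 204.8], 0.41), ([379.2, 239.7], 0.22)]
side [301.4614 267.8991] [302.1825 266.2517] [301.5468 264.2503]
crop 251 207
gauge_tip [([305.4, 267.7], 0.88)]
bore_mouth [([303.3, 266.7], 0.92)]
collar_under [([306.2, 263.1], 0.63)]
wrist [275.3485 214.6391] [278.4899 212.8187] [275.3599 219.5374]
crop 226 153
gauge_tip [([270.3, 214.8], 0.86)]
bore_mouth [([276.8, 215.4], 0.76), ([271.7, 214.5], 0.51)]
collar_under [([273.9, 219.8], 0.77)]
```

View pics/dm.png

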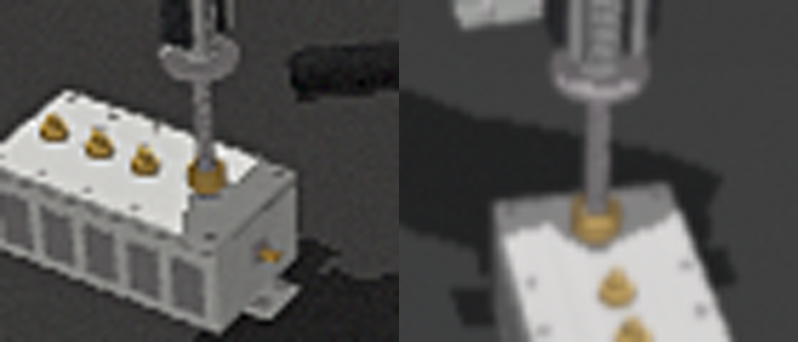

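Call:
servo_tool(
  moves=[
    [0.1, 0, 0, 0, 1],
    [0.1, 0, 0, 0, 1],
    [0.1, 0, 0, 0, 1],
    [0.15, 0, 0, 0, 1],
    [0.15, 0, 0, 0, 1],
    [0.15, 0, 0, 0, 1],
    [0.15, 0, 0, 0, 1],
    [0.15, 0, 0, 0, 1],
    [0.15, 0, 0, 0, 1],
    [0.1, 0, 0, 0, 1],
  ],
)

```text
clock: 20.55
tcp_pos: [0.5636, -0.1708, 0.1427]
orientation: [0.541, 0.456, 0.541, -0.456]
wrist_force: [-2.0, 0.8, 2.9]
finger_gap: 0.0167
```

Call:
servo_tool(
  moves=[
    [0.1, 0, 0, 0, 1],
    [0.1, 0, 0, 0, 1],
    [0.1, 0, 0, 0, 1],
    [0.1, 0, 0, 0, 1],
    [0.1, 0, 0, 0, 1],
    [0.1, 0, 0, 0, 1],
    [0.05, 0, 0, 0, 1],
    [0, 0, 0, 0, 1],
    [0, 0, 0, 0, 1],
    [0, 0, 0, 0, 1],
  ],
)

```text
clock: 21.8
tcp_pos: [0.5636, -0.1707, 0.1362]
orientation: [0.541, 0.456, 0.541, -0.456]
wrist_force: [0.8, -0.5, 1.8]
finger_gap: 0.0165
```

```bash
cd pics; python3 -c "
import cv2,numpy as np
w=cv2.imread('awrist.png')[180:210,258:290]
print(w[6:24,6:25,1])
cv2.imwrite('zz.png',cv2.resize(w,None,fx=18,fy=18,interpolation=cv2.INTER_NEAREST))"
```

```text
[[253 254 254 254 244 200 168 160 165 166 166 167 165 166 167 164 162 161
  164]
 [253 254 254 254 254 237 183 163 164 165 165 167 167 167 167 163 162 161
  164]
 [253 253 254 254 254 246 209 178 162 160 157 164 162 165 166 163 161 163
  164]
 [253 253 254 254 254 251 235 198 147 134 132 134 143 156 163 163 161 163
  166]
 [253 254 254 254 252 238 195 154 125 121 118 111 113 128 151 161 161 163
  166]
 [253 254 254 253 239 190 137 117 119 118 118 112 101 103 125 146 155 160
  181]
 [253 254 253 242 190 138 119 116 118 119 119 116 114 114 125 154 184 203
  219]
 [254 254 252 217 145 119 118 117 118 120 122 120 119 121 142 198 244 253
  253]
 [254 254 246 186 116 115 119 117 117 119 120 118 120 119 138 201 247 254
  254]
 [253 253 242 172 104 107 117 116 117 119 121 120 118 118 129 183 241 253
  253]
 [253 253 242 178  96  94 113 118 117 123 119 120 118 113 116 174 241 252
  253]
 [253 253 246 192 107  88 107 114 118 120 120 117 117 100 113 190 244 252
  253]
 [253 254 248 209 147  99  94 104 110 111 111 109 110 112 152 222 249 253
  253]
 [253 254 253 241 206 145  99  84  79  79  76  84 103 138 198 242 252 253
  253]
 [253 254 254 252 242 209 156 117 100  97 102 117 152 189 232 250 253 253
  253]
 [253 253 254 253 252 244 223 191 168 168 174 194 220 240 250 252 253 253
  253]
 [253 253 253 253 253 252 249 242 237 238 239 245 248 252 253 252 252 253
  253]
 [253 253 253 253 253 253 253 253 254 254 254 254 254 253 253 252 252 253
  253]]
```

View pics/zz.png

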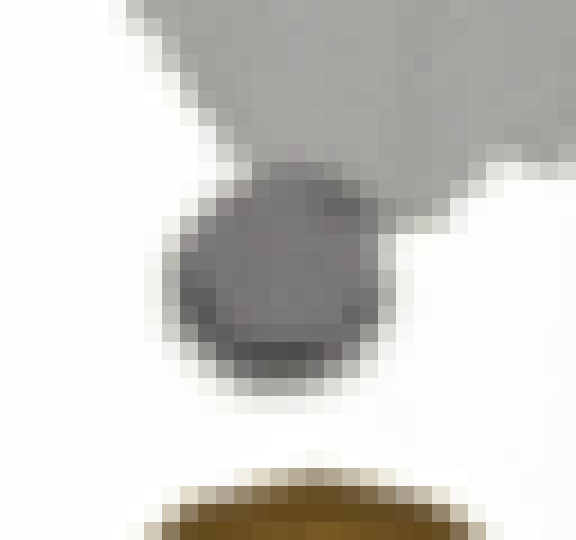

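```bash
cd pics; python3 -c "
import cv2,numpy as np
w=cv2.imread('awrist.png')
for r in range(188,206): print(r,w[r,271:276].mean(0).round(0), w[r,268].round(0))
b=cv2.imread('side0.png')[263:271,297:308]
print(b[:,:,0]);print(b[:,:,2])
s=cv2.imread('scene0.png')[204:214,226:238]
print(s[:,:,0]);print(s[:,:,2])"
```

```text
188 [161. 164. 165.] [253 254 254]
189 [147. 149. 150.] [253 254 254]
190 [125. 126. 128.] [251 252 252]
191 [117. 117. 119.] [236 239 239]
192 [118. 118. 120.] [186 190 190]
193 [120. 119. 122.] [144 145 148]
194 [118. 118. 119.] [114 116 116]
195 [119. 119. 120.] [105 104 106]
196 [121. 119. 121.] [94 96 98]
197 [119. 118. 120.] [105 107 107]
198 [110. 109. 111.] [142 147 147]
199 [80. 80. 80.] [201 206 205]
200 [104. 107. 107.] [239 242 242]
201 [174. 179. 179.] [250 252 252]
202 [237. 240. 241.] [252 253 253]
203 [253. 254. 254.] [252 253 253]
204 [254. 255. 254.] [252 253 253]
205 [251. 253. 253.] [253 253 253]
[[210 209 208 207 208 208 207 207 208 207 207]
 [210 209 207 206 207 209 207 206 207 207 207]
 [210 208 203 192 190 193 191 195 204 207 207]
 [209 208 197 166 151 153 156 171 200 207 207]
 [210 208 199 170 141 134 142 167 201 207 207]
 [209 209 206 195 181 176 179 191 205 207 207]
 [209 209 209 207 204 203 205 206 206 207 207]
 [208 209 209 208 206 206 207 207 205 205 206]]
[[212 211 209 209 210 210 209 209 209 209 208]
 [212 211 209 207 209 211 209 208 209 209 208]
 [212
[... 599 characters left out ...]
02 211 212 206 201 197 199 197 197]
 [196 197 197 197 198 198 199 199 197 196 198 200]
 [195 196 196 197 196 196 196 196 197 199 202 207]
 [198 198 194 196 195 196 197 197 197 200 202 175]]
[[202 202 203 202 199 200 198 199 202 202 202 201]
 [201 200 202 203 204 205 203 203 199 201 200 202]
 [201 198 200 202 206 205 206 206 204 203 202 199]
 [201 201 205 204 194 185 187 204 206 203 204 202]
 [201 202 197 130 103 118 125 158 205 203 203 203]
 [200 201 203 186  82  87 127 171 205 201 200 202]
 [201 201 202 206 213 217 211 205 202 204 201 200]
 [200 201 200 202 202 203 202 203 202 200 203 203]
 [200 201 200 201 202 201 200 200 201 203 206 211]
 [202 201 199 201 200 200 201 202 202 204 207 179]]
```

Call:
servo_tool(
  grip_force=22,
  moves=[
    [0.03, 0, 0, 0, 1],
    [0.03, 0, 0, 0, 1],
    [0.03, 0, 0, 0, 1],
    [0.03, 0, 0, 0, 1],
    [0.03, 0, 0, 0, 1],
    [0.03, 0, 0, 0, 1],
    [0.03, 0, 0, 0, 1],
    [0.03, 0, 0, 0, 1],
    [0.03, 0, 0, 0, 1],
    [0, 0, 0, 0, 1],
  ],
)

```text
clock: 23.05
tcp_pos: [0.5636, -0.1708, 0.1335]
orientation: [0.541, 0.456, 0.541, -0.456]
wrist_force: [0.7, -0.3, 2.7]
finger_gap: 0.0165
```

Call:
servo_tool(
  moves=[
    [0.03, 0, 0, 0, 1],
    [0.03, 0, 0, 0, 1],
    [0.03, 0, 0, 0, 1],
    [0.03, 0, 0, 0, 1],
    [0.03, 0, 0, 0, 1],
    [0.03, 0, 0, 0, 1],
    [0.03, 0, 0, 0, 1],
    [0.03, 0, 0, 0, 1],
    [0.03, 0, 0, 0, 1],
    [0, 0, 0, 0, 1],
  ],
)

```text
clock: 24.3
tcp_pos: [0.5636, -0.1708, 0.1308]
orientation: [0.541, 0.456, 0.541, -0.456]
wrist_force: [0.4, 0.2, 1.4]
finger_gap: 0.0166
```

Call:
servo_tool(
  moves=[
    [0.02, 0, 0, 0, 1],
    [0.02, 0, 0, 0, 1],
    [0.02, 0, 0, 0, 1],
    [0.02, 0, 0, 0, 1],
    [0.02, 0, 0, 0, 1],
    [0.02, 0, 0, 0, 1],
    [0.02, 0, 0, 0, 1],
    [0.02, 0, 0, 0, 1],
    [0.02, 0, 0, 0, 1],
    [0.02, 0, 0, 0, 1],
  ],
)

```text
clock: 25.55
tcp_pos: [0.5636, -0.1707, 0.1289]
orientation: [0.541, 0.456, 0.541, -0.456]
wrist_force: [-0.2, -0.8, 2.1]
finger_gap: 0.0167
```

Call:
servo_tool(
  moves=[
    [0.02, 0, 0, 0, 1],
    [0.02, 0, 0, 0, 1],
    [0.02, 0, 0, 0, 1],
    [0.02, 0, 0, 0, 1],
    [0.02, 0, 0, 0, 1],
    [0.02, 0, 0, 0, 1],
    [0.02, 0, 0, 0, 1],
    [0.02, 0, 0, 0, 1],
    [0, 0, 0, 0, 1],
    [0, 0, 0, 0, 1],
  ],
)

```text
clock: 26.8
tcp_pos: [0.5636, -0.1707, 0.1273]
orientation: [0.541, 0.456, 0.541, -0.456]
wrist_force: [0.1, -0.9, 1.4]
finger_gap: 0.0169
```

Call:
servo_tool(
  moves=[
    [0.015, 0, 0, 0, 1],
    [0.015, 0, 0, 0, 1],
    [0.015, 0, 0, 0, 1],
    [0.015, 0, 0, 0, 1],
    [0.015, 0, 0, 0, 1],
    [0.015, 0, 0, 0, 1],
    [0.015, 0, 0, 0, 1],
    [0.015, 0, 0, 0, 1],
    [0.015, 0, 0, 0, 1],
    [0.015, 0, 0, 0, 1],
  ],
)

```text
clock: 28.05
tcp_pos: [0.5635, -0.1708, 0.1258]
orientation: [0.541, 0.456, 0.541, -0.456]
wrist_force: [0.7, -0.2, 2.4]
finger_gap: 0.0167
```

Call:
servo_tool(
  moves=[
    [0.016, 0, 0, 0, 1],
    [0.016, 0, 0, 0, 1],
    [0.016, 0, 0, 0, 1],
    [0.016, 0, 0, 0, 1],
    [0.016, 0, 0, 0, 1],
    [0.016, 0, 0, 0, 1],
    [0.016, 0, 0, 0, 1],
    [0.016, 0, 0, 0, 1],
    [0.016, 0, 0, 0, 1],
    [0.016, 0, 0, 0, 1],
  ],
)

```text
clock: 29.3
tcp_pos: [0.5636, -0.1708, 0.1242]
orientation: [0.541, 0.456, 0.541, -0.456]
wrist_force: [-0.5, 0.6, 2.2]
finger_gap: 0.0163
```

Call:
servo_tool(
  moves=[
    [0.016, 0, 0, 0, 1],
    [0.016, 0, 0, 0, 1],
    [0.016, 0, 0, 0, 1],
    [0.016, 0, 0, 0, 1],
    [0.016, 0, 0, 0, 1],
    [0.016, 0, 0, 0, 1],
    [0.016, 0, 0, 0, 1],
    [0.016, 0, 0, 0, 1],
    [0.016, 0, 0, 0, 1],
    [0.016, 0, 0, 0, 1],
  ],
)

```text
clock: 30.55
tcp_pos: [0.5635, -0.1708, 0.1226]
orientation: [0.541, 0.456, 0.541, -0.456]
wrist_force: [0.2, 1.0, 3.5]
finger_gap: 0.0165
```

Call:
servo_tool(
  moves=[
    [0.014, 0, 0, 0, 1],
    [0.014, 0, 0, 0, 1],
    [0.014, 0, 0, 0, 1],
    [0.014, 0, 0, 0, 1],
    [0.014, 0, 0, 0, 1],
    [0.014, 0, 0, 0, 1],
    [0.014, 0, 0, 0, 1],
    [0.014, 0, 0, 0, 1],
    [0.014, 0, 0, 0, 1],
    [0.014, 0, 0, 0, 1],
  ],
)

```text
clock: 31.8
tcp_pos: [0.5636, -0.1708, 0.1212]
orientation: [0.541, 0.456, 0.541, -0.456]
wrist_force: [-0.2, 0.1, 3.0]
finger_gap: 0.0163
```

Call:
servo_tool(
  moves=[
    [0.014, 0, 0, 0, 1],
    [0.014, 0, 0, 0, 1],
    [0.014, 0, 0, 0, 1],
    [0.014, 0, 0, 0, 1],
    [0.014, 0, 0, 0, 1],
    [0.014, 0, 0, 0, 1],
    [0.014, 0, 0, 0, 1],
    [0.014, 0, 0, 0, 1],
    [0.014, 0, 0, 0, 1],
    [0.014, 0, 0, 0, 1],
  ],
)

```text
clock: 33.05
tcp_pos: [0.5636, -0.1708, 0.1198]
orientation: [0.541, 0.456, 0.541, -0.456]
wrist_force: [0.0, 0.5, 2.9]
finger_gap: 0.0167
```

Call:
servo_tool(
  moves=[
    [0.014, 0, 0, 0, 1],
    [0.014, 0, 0, 0, 1],
    [0.014, 0, 0, 0, 1],
    [0.014, 0, 0, 0, 1],
    [0.014, 0, 0, 0, 1],
    [0.014, 0, 0, 0, 1],
    [0.014, 0, 0, 0, 1],
    [0.014, 0, 0, 0, 1],
    [0.014, 0, 0, 0, 1],
    [0.014, 0, 0, 0, 1],
  ],
)

```text
clock: 34.3
tcp_pos: [0.5635, -0.1708, 0.1184]
orientation: [0.541, 0.456, 0.541, -0.456]
wrist_force: [-0.3, 0.0, 1.6]
finger_gap: 0.0163
```

Call:
servo_tool(
  moves=[
    [0.014, 0, 0, 0, 1],
    [0.014, 0, 0, 0, 1],
    [0.014, 0, 0, 0, 1],
    [0.014, 0, 0, 0, 1],
    [0.014, 0, 0, 0, 1],
    [0.014, 0, 0, 0, 1],
    [0.014, 0, 0, 0, 1],
    [0.014, 0, 0, 0, 1],
    [0.014, 0, 0, 0, 1],
    [0.014, 0, 0, 0, 1],
  ],
)

```text
clock: 35.55
tcp_pos: [0.5636, -0.1708, 0.117]
orientation: [0.541, 0.456, 0.541, -0.456]
wrist_force: [0.3, 0.5, 2.9]
finger_gap: 0.0166
```

Call:
servo_tool(
  moves=[
    [0.014, 0, 0, 0, 1],
    [0.014, 0, 0, 0, 1],
    [0.014, 0, 0, 0, 1],
    [0.014, 0, 0, 0, 1],
    [0.014, 0, 0, 0, 1],
    [0.014, 0, 0, 0, 1],
    [0.014, 0, 0, 0, 1],
    [0.014, 0, 0, 0, 1],
    [0.014, 0, 0, 0, 1],
    [0.014, 0, 0, 0, 1],
  ],
)

```text
clock: 36.8
tcp_pos: [0.5636, -0.1708, 0.1157]
orientation: [0.541, 0.456, 0.541, -0.456]
wrist_force: [-0.2, -0.4, 3.3]
finger_gap: 0.0161
```

Call:
servo_tool(
  moves=[
    [0.012, 0, 0, 0, 1],
    [0.012, 0, 0, 0, 1],
    [0.012, 0, 0, 0, 1],
    [0.012, 0, 0, 0, 1],
    [0.012, 0, 0, 0, 1],
    [0.012, 0, 0, 0, 1],
    [0.012, 0, 0, 0, 1],
    [0.012, 0, 0, 0, 1],
    [0.012, 0, 0, 0, 1],
    [0.012, 0, 0, 0, 1],
  ],
)

```text
clock: 38.05
tcp_pos: [0.5637, -0.1708, 0.1154]
orientation: [0.541, 0.456, 0.54, -0.456]
wrist_force: [-1.0, 1.1, 10.3]
finger_gap: 0.0167
```

Call:
servo_tool(
  grip_force=60,
  moves=[
    [0.01, 0, 0, 0, 1],
    [0, 0, 0, 0, 1],
    [-0.2, 0, 0, 0, 1],
    [-0.5, 0, 0, 0, 1],
    [-0.8, 0, 0, 0, 1],
    [-1.2, 0, 0, 0, 1],
    [-1.4, 0, 0, 0, 1],
    [-1.6, 0, 0, 0, 1],
    [-1.6, 0, 0, 0, 1],
    [-1.6, 0, 0, 0, 1],
  ],
)

```text
clock: 39.3
tcp_pos: [0.5637, -0.1708, 0.2047]
orientation: [0.541, 0.456, 0.54, -0.456]
wrist_force: [0.4, 0.2, -2.2]
finger_gap: 0.0165
```

Call:
servo_tool(
  moves=[
    [-1.6, 0, -0.5, 0, 1],
    [-1.6, 0.1, -1.5, 0, 1],
    [-1.6, 0.2, -2.5, 0, 1],
    [-1.6, 0.25, -3.3, 0, 1],
    [-0.9, 0.25, -3.4, 0, 1],
    [0, 0.25, -3.4, 0, 1],
    [0, 0.25, -3.4, 0, 1],
    [0, 0.25, -3.4, 0, 1],
    [0, 0.25, -3.4, 0, 1],
    [0, 0.25, -3.4, 0, 1],
  ],
)

```text
clock: 40.55
tcp_pos: [0.5352, 0.1126, 0.277]
orientation: [0.541, 0.456, 0.541, -0.455]
wrist_force: [0.6, 0.4, -1.7]
finger_gap: 0.0166
```

Call:
servo_tool(
  moves=[
    [0, 0.25, -3.2, 0, 1],
    [0, 0.25, -2.8, 0, 1],
    [0, 0.2, -2.2, 0, 1],
    [0, 0.1, -1.64, 0, 1],
    [0.8, 0, 0, 0, 1],
    [1.5, 0, 0, 0, 1],
    [1.5, 0, 0, 0, 1],
    [1.5, 0, 0, 0, 1],
    [0.7, 0, 0, 0, 1],
    [0, 0, 0, 0, 1],
  ],
)

```text
clock: 41.8
tcp_pos: [0.5269, 0.2086, 0.2155]
orientation: [0.54, 0.455, 0.541, -0.456]
wrist_force: [1.3, 1.2, -1.3]
finger_gap: 0.017
```

```bash
python3 - <<'E'
from h import *
np.set_printoptions(precision=4,suppress=True)
s=env.get_state();t=s['tcp_pos'];print(t,s['wrist_force'],s['clock'])
P={n:shot(n,'e'+n+'.png') for n in('scene','side','wrist')}
for n,p in P.items(): print(n,proj(p,[[t[0],t[1],t[2]-.0985],[t[0],t[1],t[2]-.0985+.043],[.5257,.2155,.097]]))
A=P['scene']['pixels'][190:290,310:410];B=P['side']['pixels'][110:210,230:330]
cv2.imwrite('pics/em.png',np.hstack([cv2.resize(v,None,fx=4,fy=4,interpolation=cv2.INTER_CUBIC) for v in(A,B)]))
cv2.imwrite('pics/ew.png',cv2.resize(P['wrist']['pixels'][100:320,180:370],None,fx=2.7,fy=2.7,interpolation=cv2.INTER_CUBIC))
E
```

```text
[0.5269 0.2086 0.2155] [ 1.3059  1.205  -1.3376] 41.8
scene [[351.0574 236.3877]
 [353.1547 223.4556]
 [352.6628 242.9863]]
side [[278.7053 177.4026]
 [278.5347 164.7882]
 [278.2935 182.1961]]
wrist [[274.4113 214.3811]
 [274.3278 236.0458]
 [274.3445 198.3868]]
```

View pics/em.png

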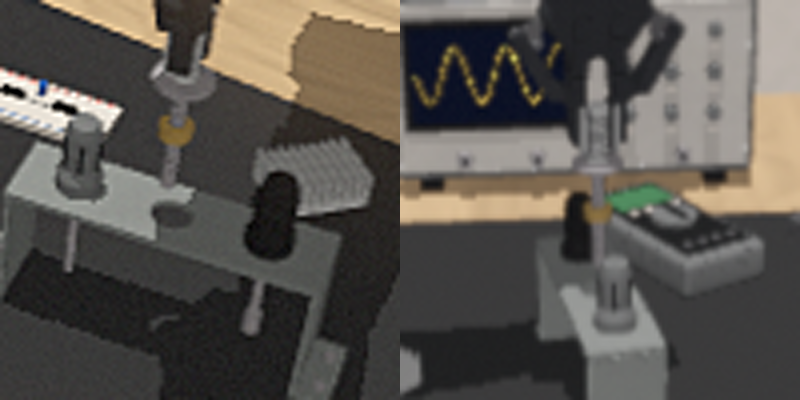

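View pics/ew.png

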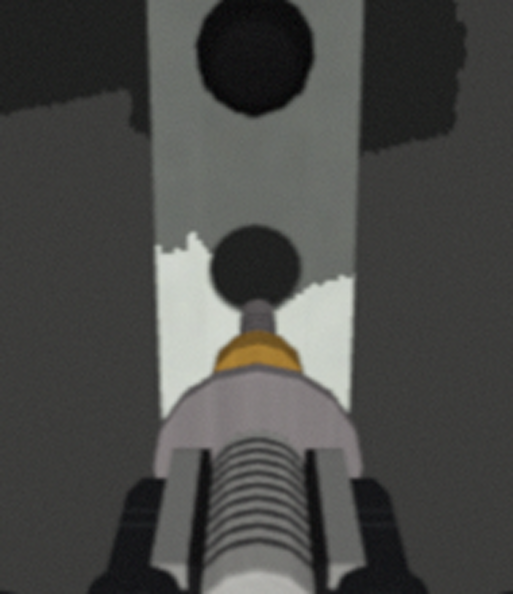

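Call:
servo_tool(
  moves=[
    [0, 0.01, -0.63, 0, 1],
    [0, 0, 0, 0, 1],
    [0.5, 0, 0, 0, 1],
    [1, 0, 0, 0, 1],
    [1.2, 0, 0, 0, 1],
    [1.2, 0, 0, 0, 1],
    [1.1, 0, 0, 0, 1],
    [0.8, 0, 0, 0, 1],
    [0, 0, 0, 0, 1],
    [0, 0, 0, 0, 1],
  ],
)

```text
clock: 43.2
tcp_pos: [0.5266, 0.2153, 0.1587]
orientation: [0.541, 0.456, 0.54, -0.456]
wrist_force: [0.1, -0.3, -1.1]
finger_gap: 0.0163
```

```bash
python3 - <<'E'
from h import *
np.set_printoptions(precision=4,suppress=True)
s=env.get_state();t=s['tcp_pos'];print(t,s['wrist_force'],s['clock'])
p=shot('scene');w=shot('wrist')
A=p['pixels'][190:290,310:410]
cv2.imwrite('pics/fm.png',np.hstack([cv2.resize(A,(440,440),interpolation=cv2.INTER_CUBIC),cv2.resize(w['pixels'][120:320,180:340],(352,440))]))
E
```

```text
[0.5266 0.2153 0.1587] [ 0.054  -0.3073 -1.085 ] 43.2
```

View pics/fm.png

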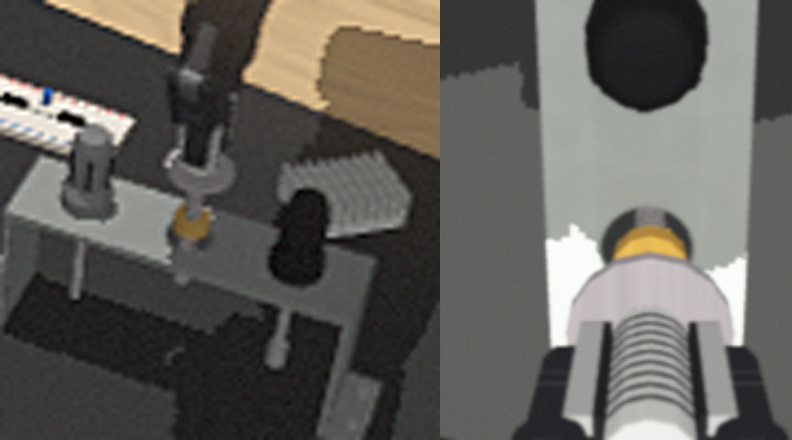

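Call:
servo_tool(
  moves=[
    [0, -0.08, 0.04, 0, 1],
    [0.3, 0, 0, 0, 1],
    [0.6, 0, 0, 0, 1],
    [0.6, 0, 0, 0, 1],
    [0.6, 0, 0, 0, 1],
    [0.6, 0, 0, 0, 1],
    [0.6, 0, 0, 0, 1],
    [0.6, 0, 0, 0, 1],
    [0.3, 0, 0, 0, 1],
    [0, 0, 0, 0, 1],
  ],
)

```text
clock: 44.55
tcp_pos: [0.5255, 0.2146, 0.1161]
orientation: [0.541, 0.456, 0.541, -0.456]
wrist_force: [-1.1, 0.7, -0.4]
finger_gap: 0.0165
```

Call:
servo_tool(
  moves=[
    [0.1, 0, 0, 0, 1],
    [0.1, 0, 0, 0, 1],
    [0.1, 0, 0, 0, 1],
    [0.08, 0, 0, 0, 1],
    [0.06, 0, 0, 0, 1],
    [0.04, 0, 0, 0, 1],
    [0.04, 0, 0, 0, 1],
    [0.03, 0, 0, 0, 1],
    [0, 0, 0, 0, 1],
    [0, 0, 0, 0, 1],
  ],
)

```text
clock: 45.8
tcp_pos: [0.5256, 0.2147, 0.1108]
orientation: [0.541, 0.456, 0.541, -0.456]
wrist_force: [0.4, 0.4, -2.7]
finger_gap: 0.0165
```

Call:
servo_tool(
  moves=[
    [0.02, 0, 0, 0, 1],
    [0.02, 0, 0, 0, 1],
    [0.02, 0, 0, 0, 1],
    [0.02, 0, 0, 0, 1],
    [0.02, 0, 0, 0, 1],
    [0, 0, 0, 0, 1],
    [0, 0, 0, 0, 1],
    [0, 0, 0, 0, 1],
    [0, 0, 0, 0, 1],
    [0, 0, 0, 0, 1],
  ],
)

```text
clock: 47.05
tcp_pos: [0.5256, 0.2147, 0.1105]
orientation: [0.541, 0.456, 0.541, -0.456]
wrist_force: [-2.1, -0.5, 5.5]
finger_gap: 0.0167
```

Call:
servo_tool(
  moves=[
    [0, 0, 0, 0, 0.5],
    [0, 0, 0, 0, 0],
    [0, 0, 0, 0, -1],
    [0, 0, 0, 0, -1],
    [0, 0, 0, 0, -1],
    [0, 0, 0, 0, -1],
    [0, 0, 0, 0, -1],
    [0, 0, 0, 0, -1],
    [-0.5, 0, 0, 0, -1],
    [-1, 0, 0, 0, -1],
  ],
)

```text
clock: 48.3
tcp_pos: [0.5253, 0.2146, 0.125]
orientation: [0.54, 0.456, 0.541, -0.456]
wrist_force: [0.3, -0.4, -0.5]
finger_gap: 0.0851
```

Call:
servo_tool(
  moves=[
    [-1.5, 0, 0, 0, -1],
    [-2, 0, 0, 0, -1],
    [-2, 0, 0, 0, -1],
    [-2, 0, 0, 0, -1],
    [-2, 0, 0, 0, -1],
    [-2, 0, 0, 0, -1],
    [-1, 0, 0, 0, -1],
    [0, 0, 0, 0, -1],
    [0, 0, 0, 0, -1],
    [0, 0, 0, 0, -1],
  ],
)

```text
clock: 49.55
tcp_pos: [0.5251, 0.2146, 0.2489]
orientation: [0.54, 0.455, 0.541, -0.456]
wrist_force: [0.6, -0.4, -0.8]
finger_gap: 0.0856
```

```bash
python3 - <<'E'
from h import *
np.set_printoptions(precision=4,suppress=True)
s=env.get_state();t=s['tcp_pos'];print(t,s['wrist_force'],s['clock'],s['finger_gap'])
p=shot('scene','gscene.png');w=shot('wrist')
print(proj(p,[[.5257,.215,z]for z in(.012,.055,.065,.097,.147)]))
A=p['pixels'][210:310,300:400]
cv2.imwrite('pics/gm.png',np.hstack([cv2.resize(A,(440,440),interpolation=cv2.INTER_CUBIC),cv2.resize(w['pixels'][120:320,180:340],(352,440))]))
E
```

```text
[0.5251 0.2146 0.2489] [ 0.5571 -0.3666 -0.7713] 49.55 0.08555579852468326
[[348.574  266.2529]
 [350.5145 254.7105]
 [350.9779 251.9494]
 [352.4926 242.9108]
 [354.9609 228.1385]]
```

View pics/gm.png

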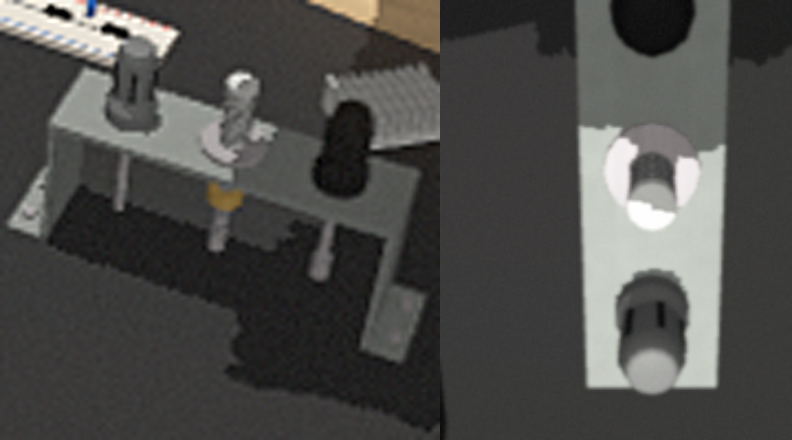

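```bash
python3 -c "
from workcell import order
print(order.hand_in())"
```

```text
the job is handed in; nothing more can be done
None
```

The slug sits about 43 mm below the housing's face. That comes from the arm's height at contact and is probably good to about 1 mm.

- **Measurement:** I took the gauge from the middle rack hole and lowered it slowly into the open bore. The upward wrist force held at 1.4–3.5 N while the housing's face pushed the collar up the rod. It rose to 10.3 N when the rod bottomed, the highest reading I saw, but I only read it at the end of each move. Before drawing out I pressed 0.1 mm further.
- **Return:** I drew the gauge straight out and lowered it into the same hole. The flange landed at the height I had picked it from, with an upward force of 5.5 N. I then opened the fingers and raised the arm clear.
- **Last pictures:** The gauge hangs upright, flange flat on the plate and the rod's tip where it should be. The collar is still partway up the rod, at roughly the 43 mm mark. The scene picture cannot confirm that to the millimetre. The two drivers beside it look unmoved; I made no separate check of the other bystanders.
- **Disagreements:**
  - My first bore position, from the scene and side cameras, was about 3 mm off the wrist camera's. I aimed by the wrist camera, which the housing's edges confirmed.
  - On the way back the arm stopped about 6 mm short of the hole. I corrected that from the pictures before lowering.

I handed the job in at about 49.7 s of the 59 s allowed.

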